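# Clamp a mooring cleat in the bench jig

### The arm

A 6-joint arm with a two-finger parallel gripper is mounted at the origin on the work surface. World frame = base frame: x ahead of the robot, y to its left, z up, the work surface at z = 0. Lengths are in m, angles in degrees, forces in N, time in s.
With the tool pointing down it reaches from about 0.325 to 0.875 m from the base axis. Payload 4.4 kg.
Tool frame: the origin (TCP) lies at the very end of the fingers, on their centre line; the grasp point (between the pads) lies 19 mm behind it; z points along the fingers, y is the line along which they close (so a half turn about z gives the same grasp; the last joint's range is limited). The gripper opens to 85 mm and grips with 20 to 120 N. Pads are 22 mm wide; open, the fingers measure 114 mm over their backs; the gripper's body (76 mm by 85 mm) begins 54 mm behind the grasp point. The pads swing forward as they close: fully open they stand 13 mm farther back than shut.
Start: joints at [-71.935, 11.837, 88.321, -0, 79.842, -8.623], TCP at [0.258, -0.514, 0.206] pointing down, gripper open.
Joint ranges: [-156.59, 156.59], [-49.26, 127.26], [12.9, 141.05], [-63.56, 243.56], [4.71, 150.69], [-161.64, 161.64]. Speed limits (degrees/s): [159.86, 159.86, 180, 180, 180, 180].

### API

Orientations are given as [roll, pitch, yaw] about the fixed x, y, z axes, in that order (R = Rz(yaw) Ry(pitch) Rx(roll)).
In Python, from workcell import env gives the robot as it stands.
- The arm moves only by the tool jog_arm, never from a script. Its argument "commands" is a list that holds one entry, the list of rows, each a list of 7 numbers: the opening, from 0 (shut) to 1 (fully open), then the shift along the world's x, y, z in units of 40 mm (1.0 is 40 mm), then the turn, a rotation vector about the world's x, y, z in units of 5 degrees (1.0 is 5 degrees). In form: [[[gripper, x, y, z, ax, ay, az], ...]]. A call has 1 to 20 rows; each row is the pose to reach, as a shift and turn from the pose commanded when the call began; what a row does not reach only later rows make up. A row lasts 1/12 s, in which the tool goes at most 41.7 mm and 7.16 degrees, less where a joint would pass 70% of its speed; a pose out of reach is approached as far as the arm can. A call with a gripper value outside its range is refused whole. The fingers move at their own pace and stop on an object; "newtons" is the grip in N (left out, the last holds). Time passes only in rows, so rows that repeat a pose let the fingers close. It gives the time, the measured TCP pose, the force, the opening and the grip force at its end, in the units of the state.
- env.state(): the state, without advancing time (a new reading comes with each control period).
- env.capture(name): name is "scene" or "side" or "wrist"; returns the picture (384x512x3 uint8, red, green, blue); there is no depth.
- env.camera_params(name): a dict with "mtx" (3x3 intrinsics, pixels), "rvec" (rotation vector, rad) and "tvec" (3), from world to camera coordinates, as OpenCV has them; the wrist camera has in their place "tool_from_camera" (4x4, takes a point from camera to tool coordinates, whose origin is the TCP and whose axes are the flange's). Camera axes: x right, y down, z forward; pixel columns grow to the right and rows downward; lengths in m; the calibration is good to about 2 mm. A picture is of the moment at which its call begins: read the wrist's pose just before it. camera_params takes no time and is no camera call.
- env.finish_job(): hands the job in; it is judged then, once.
The state is a dict: "time": time; "q": joint angles; "joint_velocities": joint speeds; "tau": joint torques, N m; "eef_pos": TCP position; "tcp_rot": TCP orientation; "ft_force": force on the tool from outside, world axes, zero at the start; "ft_torque": the same for the moment, N m; "width": finger opening in m; "grasp_force": force on a finger pad.
Only numpy, scipy, OpenCV 4.12 (cv2) and the standard library are available. Lean on these libraries where they do the work, as an engineer would, in place of code of your own. Each camera call takes 0.05 s, during which the arm holds its last target. There are 200 camera calls.

### The job

Stand the wooden mooring cleat upright in the bench jig, base square between the sprung nose and the wooden stop and centred on the stop, and let go of it. Then reach down into the round steel guard and turn the clamp knob clockwise until the jig grips the cleat with about 15 N (10 to 20 N will do, 25 N bruises the soft wood), and let go. Do not lean on the guard, and leave the other things on the bench where they are.

Things in the scene. Friction and masses are not known exactly. Their poses are not given: they have to be found in the camera images.
- cleat: loose dark-wood mooring cleat, about 200 g: base block 60 x 44 x 22 mm (x, y, z), a stem 34 x 18 mm on it, and on top a horn bar 110 mm long (along x), 18 mm wide (y), from 38 to 56 mm high. Origin: centre of the underside; z up; same both ways round. Take it by the middle of the horn bar, fingers closing along y, tips kept above the 22 mm base
- jig: fixed clamping jig: plywood board 130 x 270 mm, 15 mm thick, y = -170 to +100 mm. Origin on the bench top under the jig's middle, x across, y along the clamping direction to the stop, z up. Guard and knob at y = -108 mm, then a steel block 49 mm high (y -59 to -33), the sprung nose (wooden pad 36 mm wide, 19 mm high over the board), the bay, the stop
- stop: fixed wooden stop bar of the jig, 80 mm wide (x), 20 mm thick, 20 mm high; origin at the foot of the middle of its clamping face, on the board top; axes as the jig's, so the cleat lies on its -y side
- bay (a point): middle of the bay where the cleat stands, on the board top (15 mm over the bench), 24 mm from the stop's face; axes as the jig's. The cleat goes here with its x along this x (either way round), its base then 2 mm clear of the stop. The nose starts 49 to 58 mm from the stop's face: how far it has been screwed out differs every time and is not measured
- guard: fixed round steel guard tube round the knob, standing on the board, 86 mm inside diameter, wall 5 mm, rim 60 mm over the board (75 mm over the bench); origin at its foot on its axis. A wide-open gripper does not fit in it
- knob_grip (a point): on the knob's axis, level with the top of its bar: 61 mm over the bench, 14 mm below the guard's rim. z up, x along the bar, y across it; turns with the knob (x along the jig's x at the start). Black plastic bar 46 mm long, 14 mm wide, 34 mm high, on a disc 48 mm across whose top is 27 mm over the bench. Grip it across y, pad middles about 10 mm below this point
- knob (a joint): angle, rad: 0 at the start, grows turning clockwise seen from above, ends at 2.2. Each rad pushes the nose 12 mm to the stop, through a spring of 8 N per mm (about 5 with the wood's give). It drags (0.30 N m, either way) and stays where left. Every 10 N of squeeze adds 0.12 N m to the moment felt in the gripper: compare readings after equal small turns, as the drag offsets them at rest
- chock: bystander: plain dark-wood block 70 x 44 x 30 mm without stem or horns, loose
- mallet: bystander: hammer lying on the bench, loose
- driver: bystander: screwdriver, loose
- varnish: bystander: can, 80 mm across, 100 mm high, loose
- mug: bystander: white mug, 80 mm across, 90 mm high, loose
- spanner: bystander: wrench, loose
- brush: bystander: brush, loose
Things that resemble listed ones, but are neither listed nor needed, are in the scene too. Leave any pink look-alike of the cleat alone.

How it is judged (in metres and radians):
On the way, in this order (a step that is already met when the one before it is completed fails the run):
1. the cleat stands in the bay, released, before the clamp is turned (horizontal distance between cleat and bay below 0.013 m and z of cleat in the frame of bay below 0.003 m and angle between cleat's own z axis and vertical below 0.06 rad and contact force between the fingers and cleat below 0.1 N and value of joint knob below 0.15 rad), for 0.2 s.
2. the knob has been turned and the cleat is gripped with 10 N or more (value of joint knob above 0.3 rad and contact force between cleat and stop above 10 N), for 0.2 s.
At the end, for the whole second after the job is handed in: The cleat stands upright (within 0.06 rad) on the jig's board against the stop, square to it (within 0.06 rad), centred within 10 mm, at rest, gripped between nose and stop with 10 to 20 N by the turned knob, and the gripper touches nothing (all of step 2 and contact force between cleat and stop below 20 N and x of cleat in the frame of bay between -0.01 and 0.01 m and horizontal distance between cleat and bay below 0.013 m and z of cleat in the frame of bay below 0.003 m and angle between cleat's own z axis and vertical below 0.06 rad and angle between the x axis of cleat and the x axis of jig, either way round below 0.06 rad and linear speed of cleat below 0.01 m/s and contact force between the fingers and anything else below 0.1 N).
It fails at once if the cleat is squeezed against the stop with more than 25 N (contact force between cleat and stop above 25 N).
It fails at once if the guard is leaned on with more than 12 N (contact force between any of the fingers, the arm and guard above 12 N).
It fails at once if a bystander is moved by more than 30 mm (distance of any of chock, mallet, driver, varnish, mug, spanner, brush from where it was at the start of the episode above 0.03 m).
It also fails if it takes over 72 s, if anything falls off the work surface, if the arm or the gripper's body presses on something with over 40 N, if the wrist force passes 120 N, or if a joint passes its speed limit or range.

## Working session

There is one attempt and no reset: what is moved stays moved. The work goes in short steps, Python scripts to look and compute and a tool call to move; the robot and the scene stay as the last step left them, time stands still between calls to the robot, and variables do not carry over. Pictures are saved under pics/ and viewed, at most 10 in all, crops included, and the job is handed in when it is done.

Besides the shell and the picture viewer there is one more tool, called after "Request:" by a JSON object that holds its "api" and its "payload". jog_arm: Moves the arm, as the interface text tells. Its arguments: {"type":"object","properties":{"commands":{"type":"array","items":{"type":"array","items":{"type":"array","items":{"type":"number"}}}},"newtons":{"type":"number"}},"required":["commands"]}

```bash
mkdir -p pics; ls; python3 - <<'E'
from workcell import env
import cv2,numpy as np
s=env.state();print(s)
for n in("scene","side"):
    im=env.capture(n);cv2.imwrite(f"pics/{n}0.png",cv2.resize(im[:,:,::-1],(800,600)))
    print(n,env.camera_params(n))
print(env.camera_params("wrist"))
E
```

```text
pics
{'time': 0.0, 'q': array([-7.19339225e+01,  1.18867133e+01,  8.84040429e+01,  2.11336631e-04,
        7.98414838e+01, -8.62123418e+00]), 'joint_velocities': array([ 0.02307779, -0.02888031, -0.09503418, -0.02717962,  0.16193151,
        0.03852232]), 'tau': array([-2.05093384e-03, -3.83039117e+01, -2.91595852e+01, -4.81405987e-04,
        1.04761103e-02,  1.43755216e-05]), 'eef_pos': array([ 0.25799809, -0.51296496,  0.20450767]), 'tcp_rot': array([-1.79869285e+02, -2.00285779e-02,  2.66872514e+01]), 'ft_force': array([ 0.14712586, -0.3066888 , -0.14119267]), 'ft_torque': array([-0.01941864,  0.0425266 , -0.02771957]), 'grasp_force': 0.0, 'width': 0.08545951816961704}
scene {'mtx': array([[364.77808438,   0.        , 261.21695199],
       [  0.        , 364.77808438, 195.9728988 ],
       [  0.        ,   0.        ,   1.        ]]), 'rvec': array([ 0.9933245 ,  2.67086276, -0.77129136]), 'tvec': array([ 0.46751267, -0.26020058,  1.456078  ])}
side {'mtx': array([[470.38350116,   0.        , 261.57373482],
       [  0.        , 470.38350116, 191.12285399],
       [  0.        ,   0.        ,   1.        ]]), 'rvec': array([ 2.25273971, -0.09769193,  0.05458409]), 'tvec': array([-0.57298157,  0.05466199,  1.63271396])}
{'mtx': array([[307.03779571,   0.        , 256.3455539 ],
       [  0.        , 307.03779571, 188.33760862],
       [  0.        ,   0.        ,   1.        ]]), 'tool_from_camera': array([[-6.62745217e-04, -9.49353167e-01, -3.14210321e-01,
         7.91660591e-02],
       [ 9.99999688e-01, -4.93859313e-04, -6.17096558e-04,
         1.40371418e-04],
       [ 4.30666878e-04, -3.14210632e-01,  9.49353197e-01,
        -1.67690094e-01],
       [ 0.00000000e+00,  0.00000000e+00,  0.00000000e+00,
         1.00000000e+00]])}
```

View pics/scene0.png

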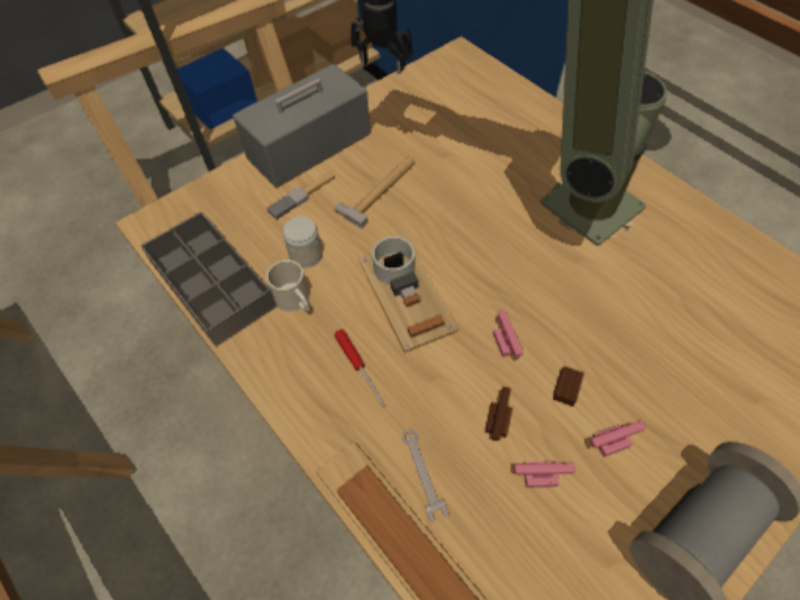

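View pics/side0.png

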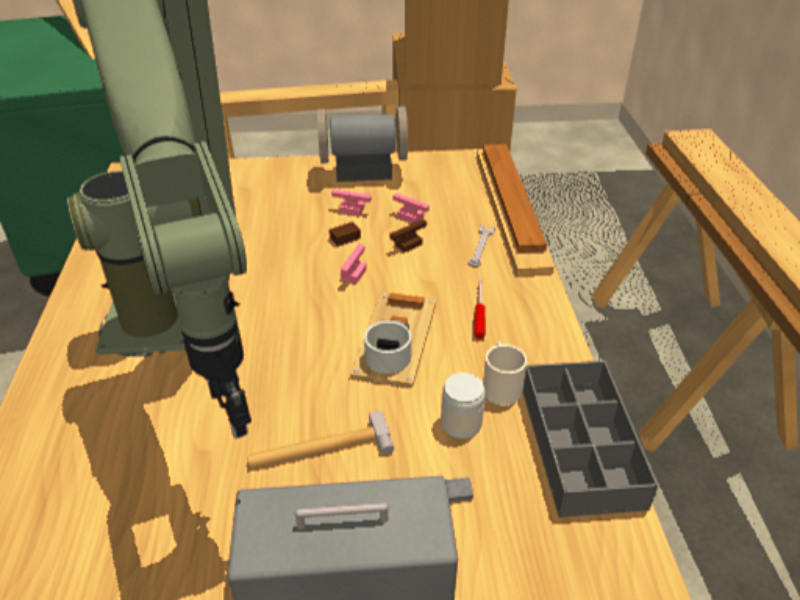

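The scene picture shows the dark cleat at (500,413), the chock at (568,386), the jig's guard rim at (394,250) and the stop at (425,325). In the side picture the cleat is at (408,236), the guard rim at (388,335) and the stop at (406,299). All of these are in 800-px coordinates.

```bash
cat > h.py <<'E'
import numpy as np,cv2
from workcell import env
from scipy.spatial.transform import Rotation as Ro
def cam(n):
    p=env.camera_params(n);K=p["mtx"]
    if n=="wrist":
        s=env.state();T=np.eye(4);T[:3,:3]=Ro.from_euler("xyz",s["tcp_rot"],degrees=True).as_matrix();T[:3,3]=s["eef_pos"]
        T=T@p["tool_from_camera"];return K,T[:3,:3],T[:3,3]
    R=cv2.Rodrigues(p["rvec"])[0];return K,R.T,-R.T@p["tvec"]
def onz(c,uv,z,k=1.5625):
    K,R,o=c
    d=R@np.linalg.inv(K)@np.r_[(np.array(uv)+.5)/k-.5,1];return o+d*(z-o[2])/d[2]
def pix(c,P,k=1.5625):
    K,R,o=c;v=K@(R.T@(np.array(P)-o));return (v[:2]/v[2]+.5)*k-.5
E
python3 - <<'E'
from h import *
np.set_printoptions(precision=4,suppress=True)
a=cam("scene");b=cam("side")
for n,c,uv,z in [("stopcornA",a,(455,328),.015),("stopcornB",a,(407,347),.015),("rim",a,(394,249),.075),("stop",a,(426,323),.035),
("cA",b,(435,298),.015),("g1",b,(351,377),.015),("g2",b,(411,386),.015),("rim",b,(388,335),.075),("stop",b,(406,297),.035),
("horn1",a,(505,390),.056),("horn2",a,(495,437),.056),("hb1",b,(392,237),.056),("hb2",b,(426,224),.056),("base",b,(408,243),.022)]:
    print(n,onz(c,uv,z))
E
```

```text
stopcornA [0.5194 0.0428 0.015 ]
stopcornB [0.6294 0.0098 0.015 ]
rim [ 0.5091 -0.1748  0.075 ]
stop [0.5671 0.0003 0.035 ]
cA [0.6368 0.0192 0.015 ]
g1 [ 0.4378 -0.2186  0.015 ]
g2 [ 0.5565 -0.2538  0.015 ]
rim [ 0.5172 -0.1649  0.075 ]
stop [0.5687 0.0037 0.035 ]
horn1 [0.5597 0.2257 0.056 ]
horn2 [0.643  0.2803 0.056 ]
hb1 [0.5523 0.2136 0.056 ]
hb2 [0.6416 0.2643 0.056 ]
base [0.5936 0.2335 0.022 ]
```

Request:
{"api": "jog_arm", "payload": {"commands": [[[1,0,0,1,0,0,0],[1,8.5,19,1,0,0,0.8],[1,8.5,19,1,0,0,0.8],[1,8.5,19,1,0,0,0.8],[1,8.5,19,1,0,0,0.8],[1,8.5,19,1,0,0,0.8],[1,8.5,19,1,0,0,0.8],[1,8.5,19,1,0,0,0.8],[1,8.5,19,1,0,0,0.8],[1,8.5,19,1,0,0,0.8],[1,8.5,19,1,0,0,0.8],[1,8.5,19,1,0,0,0.8],[1,8.5,19,1,0,0,0.8],[1,8.5,19,1,0,0,0.8],[1,8.5,19,1,0,0,0.8],[1,8.5,19,1,0,0,0.8],[1,8.5,19,1,0,0,0.8],[1,8.5,19,1,0,0,0.8],[1,8.5,19,1,0,0,0.8],[1,8.5,19,1,0,0,0.8]]]}}

```text
time: 1.77
eef_pos: [0.5815, 0.211, 0.245]
tcp_rot: [-180.0, 0.1, 30.7]
ft_force: [0.2, -0.8, 0.4]
width: 0.0857
grasp_force: 0.0
```

Request:
{"api": "jog_arm", "payload": {"commands": [[[1,0.2,0.5,-1,0,0,0],[1,0.2,0.5,-1,0,0,0],[1,0.2,0.5,-1,0,0,0]]]}}

```text
time: 2.02
eef_pos: [0.5869, 0.2297, 0.2012]
tcp_rot: [-179.9, 0.5, 30.8]
ft_force: [0.3, -0.3, 0.6]
width: 0.0852
grasp_force: 0.0
```

```bash
python3 - <<'E'
from h import *
im=env.capture("wrist");cv2.imwrite("pics/w1.png",cv2.resize(im[:,:,::-1],(800,600)))
s=env.state();print(s["eef_pos"],s["tcp_rot"],s["time"])
E
```

```text
[0.58825122 0.22882694 0.20368568] [-179.95486733    0.24769857   30.74757023] 2.0667
```

View pics/w1.png

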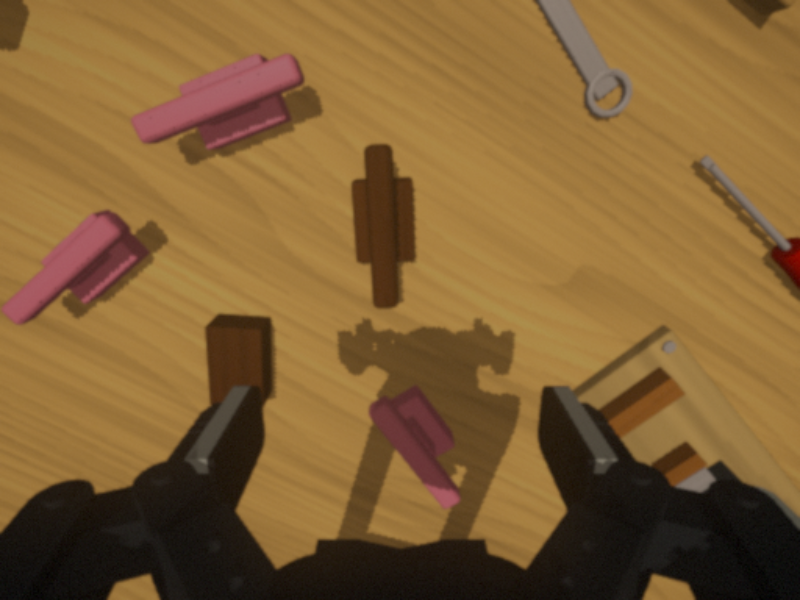

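The wrist picture shows the cleat standing upright, with its horn bar running from (379,147) to (386,306). Its base is visible on both sides, and the pads have pink look-alikes and the chock around them.

```bash
python3 - <<'E'
from h import *
c=cam("wrist");a=onz(c,(379,146),.056);b=onz(c,(386,306),.054);print(a,b,np.linalg.norm(a-b),(a+b)/2,np.degrees(np.arctan2(*(a-b)[1::-1])))
print(onz(c,(383,220),.022), onz(c,(628,412),.035),onz(c,(672,373),.035))
E
```

```text
[0.64340227 0.27783202 0.056     ] [0.55266566 0.22012776 0.054     ] 0.1075495933647571 [0.59803397 0.24897989 0.055     ] 32.454461343595774
[0.59870196 0.25052315 0.022     ] [0.56749511 0.00428192 0.035     ] [ 0.61246619 -0.00282238  0.035     ]
```

Request:
{"api": "jog_arm", "payload": {"commands": [[[0.7,0.25,0.5,-1,0,0,0.35],[0.7,0.25,0.5,-2,0,0,0.35],[0.7,0.25,0.5,-3,0,0,0.35],[0.7,0.25,0.5,-3.6,0,0,0.35],[0.7,0.25,0.5,-4.0,0,0,0.35],[0.7,0.25,0.5,-4.38,0,0,0.35],[0.7,0.25,0.5,-4.38,0,0,0.35],[0.7,0.25,0.5,-4.38,0,0,0.35]]]}}

```text
time: 2.73
eef_pos: [0.6, 0.2477, 0.0314]
tcp_rot: [180.0, -0.0, 32.3]
ft_force: [-0.1, -0.8, 0.1]
width: 0.0598
grasp_force: 0.0
```

Request:
{"api": "jog_arm", "payload": {"commands": [[[0.7,-0.04,0.03,-0.06,0,0,0],[0,-0.04,0.03,-0.06,0,0,0],[0,-0.04,0.03,-0.06,0,0,0],[0,-0.04,0.03,-0.06,0,0,0],[0,-0.04,0.03,-0.06,0,0,0],[0,-0.04,0.03,-0.06,0,0,0],[0,-0.04,0.03,-0.06,0,0,0],[0,-0.04,0.03,-0.06,0,0,0]]], "newtons": 40}}

```text
time: 3.4
eef_pos: [0.5984, 0.2508, 0.0293]
tcp_rot: [-180.0, -0.1, 32.5]
ft_force: [-1.9, 1.2, 4.9]
width: 0.0155
grasp_force: 39.3
```

Request:
{"api": "jog_arm", "payload": {"commands": [[[0,0,0,0.5,0,0,0],[0,0,0,1.2,0,0,0],[0,0,0,2,0,0,0],[0,0,0,3,0,0,0],[0,-0.5,-1,4.25,0,0,-1.4],[0,-0.9,-2,4.25,0,0,-2.8],[0,-1.4,-3,4.25,0,0,-4.2],[0,-1.8,-4,4.25,0,0,-5.6],[0,-2.3,-5,4.25,0,0,-7],[0,-2.7,-6,4.25,0,0,-8.4],[0,-2.9,-6.4,4.25,0,0,-9.6],[0,-2.9,-6.4,4.25,0,0,-10.1],[0,-2.9,-6.4,4.25,0,0,-10.1],[0,-2.9,-6.4,4.25,0,0,-10.1],[0,-2.9,-6.4,4.25,0,0,-10.1]]]}}

```text
time: 4.65
eef_pos: [0.482, -0.0052, 0.1977]
tcp_rot: [-180.0, 0.0, -18.0]
ft_force: [0.2, -0.4, -2.0]
width: 0.0151
grasp_force: 39.3
```

```bash
python3 - <<'E'
from h import *
im=env.capture("wrist");cv2.imwrite("pics/w2.png",cv2.resize(im[:,:,::-1],(800,600)))
s=env.state();print(s["eef_pos"],s["tcp_rot"],s["time"],s["width"],s["ft_torque"])
E
```

```text
[ 0.48215742 -0.00488547  0.19772807] [-1.79984419e+02  3.15013873e-02 -1.79234228e+01] 4.7 0.01550668415989205 [ 0.00715291 -0.01218314 -0.01857221]
```

View pics/w2.png

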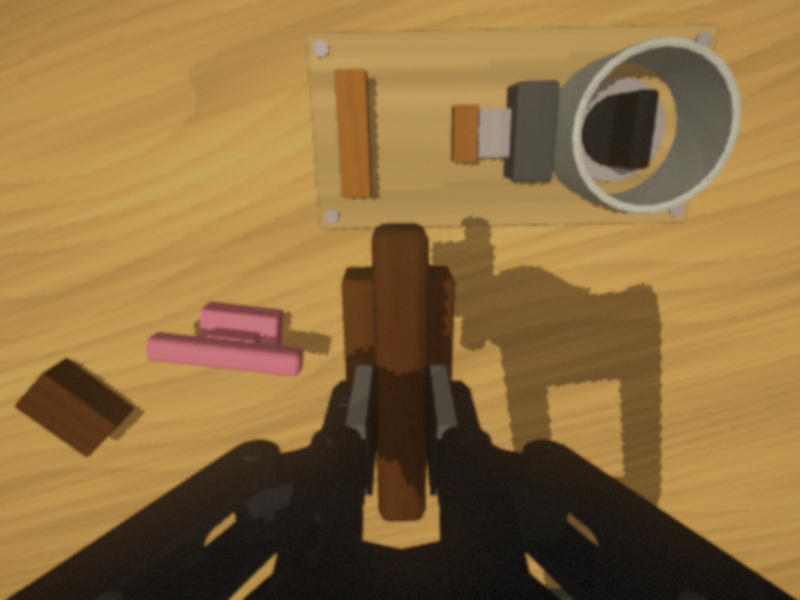

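The wrist picture shows the jig from above: the stop's clamping-face edge from (366,70) to (370,197), the nose pad's left edge at x=453, and the board corners at (307,30), (718,25), (688,220) and (320,227). The cleat hangs upright in the fingers, with its horn from (400,226) to (402,520).

```bash
python3 - <<'E'
from h import *
np.set_printoptions(precision=4,suppress=True)
c=cam("wrist")
f=[onz(c,p,.035) for p in((366,70),(370,197))]
d=f[0]-f[1];print("face",f,np.linalg.norm(d),np.degrees(np.arctan2(d[1],d[0])))
B=np.array([onz(c,p,.015) for p in((307,30),(718,25),(688,220),(320,227))])
for i in range(4):
    e=B[(i+1)%4]-B[i];print("edge",np.linalg.norm(e),np.degrees(np.arctan2(e[1],e[0])))
print("board",B,B.mean(0))
yaw=np.radians(-17.5)
def ax(y): return np.array([np.cos(y),np.sin(y),0]),np.array([-np.sin(y),np.cos(y),0])
ex,ey=ax(yaw)
o=B.mean(0)+.035*ey;print("origin",o)
fm=(f[0]+f[1])/2;print("facemid",fm,(fm-o)@ex,(fm-o)@ey, "bay",fm-.024*ey)
r=[onz(c,p,.075) for p in((573,125),(740,125),(656,38),(650,212))];R=np.mean(r,0);print("rim",R,np.linalg.norm(r[0]-r[1]),np.linalg.norm(r[2]-r[3]),(R-o)@ex,(R-o)@ey)
n=onz(c,(453,134),.034);print("nose",(fm-n)@ey,(n-fm)@ex)
h=[onz(c,p,.224) for p in((400,226),(402,520))];hm=(h[0]+h[1])/2;e=h[0]-h[1];print("horn",hm,np.linalg.norm(e),np.degrees(np.arctan2(e[1],e[0])))
for nm in("scene","side"):
  print(nm,pix(cam(nm),fm),pix(cam(nm),R))
E
```

```text
face [array([ 0.6015, -0.0217,  0.035 ]), array([0.5264, 0.0017, 0.035 ])] 0.07873055480112726 -17.292496172047912
edge 0.26669954169478965 -107.34609793724516
edge 0.12675835188289514 164.04271640518203
edge 0.26955492556856026 73.13926129737108
edge 0.12900471823283705 -17.24548704877682
board [[ 0.6384  0.0076  0.015 ]
 [ 0.5589 -0.247   0.015 ]
 [ 0.4371 -0.2122  0.015 ]
 [ 0.5152  0.0458  0.015 ]] [ 0.5374 -0.1014  0.015 ]
origin [ 0.5479 -0.0681  0.015 ]
facemid [ 0.564 -0.01   0.035] -0.0021985423883745196 0.06024240253681883 bay [ 0.5567 -0.0328  0.035 ]
rim [ 0.5171 -0.1698  0.075 ] 0.0952743073890116 0.09468433489353287 0.0012116418444716587 -0.10628219383192382
nose 0.05559357140914173 0.0008009807778151159
horn [ 0.4817 -0.006   0.224 ] 0.10879194025401084 -17.604808776219613
scene [423.9111 319.1007] [392.6989 252.1998]
side [404.4356 300.9374] [388.1522 336.6204]
```

Request:
{"api": "jog_arm", "payload": {"commands": [[[0,0.9,-0.36,0,0,0,0.1],[0,1.86,-0.74,0,0,0,0.1],[0,1.86,-0.74,-0.8,0,0,0.1],[0,1.86,-0.74,-1.6,0,0,0.1],[0,1.86,-0.74,-2.4,0,0,0.1],[0,1.86,-0.74,-2.9,0,0,0.1],[0,1.86,-0.74,-3.2,0,0,0.1],[0,1.86,-0.74,-3.4,0,0,0.1],[0,1.86,-0.74,-3.55,0,0,0.1],[0,1.86,-0.74,-3.55,0,0,0.1],[0,1.86,-0.74,-3.55,0,0,0.1]]]}}

```text
time: 5.62
eef_pos: [0.5575, -0.0354, 0.0572]
tcp_rot: [-180.0, -0.1, -17.5]
ft_force: [-0.3, 0.4, -2.0]
width: 0.0152
grasp_force: 39.3
```

Request:
{"api": "jog_arm", "payload": {"commands": [[[0,0,0.02,-0.1,0,0,0],[0,0,0.02,-0.18,0,0,0],[0,0,0.02,-0.26,0,0,0],[0,0,0.02,-0.3,0,0,0.04],[0,0,0.02,-0.3,0,0,0.04],[0,0,0.02,-0.3,0,0,0.04]]]}}

```text
time: 6.12
eef_pos: [0.5565, -0.0346, 0.0445]
tcp_rot: [-180.0, -0.0, -17.4]
ft_force: [-0.2, 0.5, -0.4]
width: 0.015
grasp_force: 40.0
```

```bash
python3 - <<'E'
from h import *
im=env.capture("wrist");cv2.imwrite("pics/w3.png",cv2.resize(im[:,:,::-1],(800,600)))
s=env.state();print(s["eef_pos"],s["tcp_rot"],s["ft_force"])
E
```

```text
[ 0.55655402 -0.03464784  0.04448916] [-1.79984804e+02 -2.51921903e-02 -1.73676128e+01] [-0.19819341  1.06887617  0.64405064]
```

View pics/w3.png

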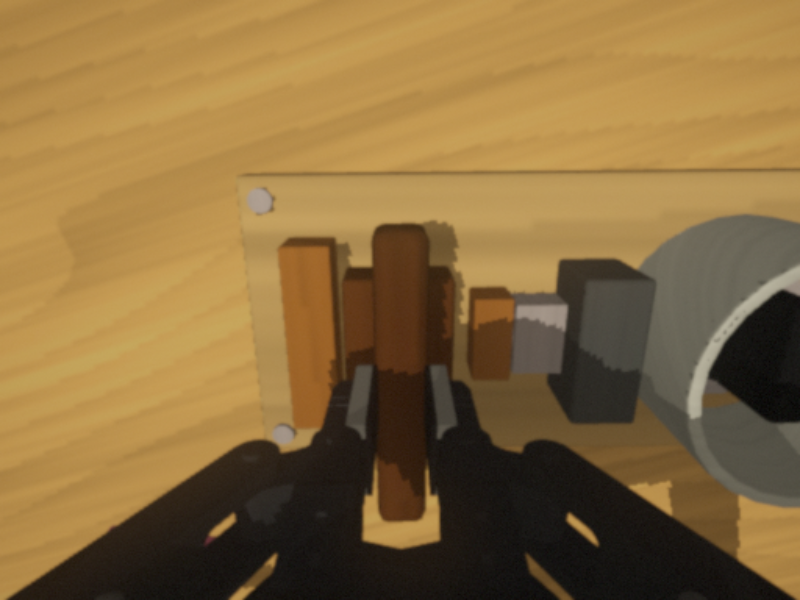

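The picture shows the base standing clear between the stop (left, x≈335) and the nose pad (x≈470), square to both. I'm releasing it now.

Request:
{"api": "jog_arm", "payload": {"commands": [[[0.4,0,0,0,0,0,0],[0.4,0,0,0,0,0,0],[0.4,0,0,0,0,0,0],[0.4,0,0,0,0,0,0],[0.4,0,0,0.5,0,0,0],[0.4,0,0,1.2,0,0,0],[0.4,0,0,2,0,0,0],[0.4,0,0,3,0,0,0],[0.4,0,0,3.6,0,0,0],[0.4,0,0,3.6,0,0,0],[0.4,0,0,3.6,0,0,0]]]}}

```text
time: 7.08
eef_pos: [0.558, -0.0351, 0.1906]
tcp_rot: [-180.0, -0.3, -17.4]
ft_force: [0.5, -0.3, -0.9]
width: 0.0344
grasp_force: 0.0
```

```bash
python3 - <<'E'
from h import *
im=env.capture("wrist");cv2.imwrite("pics/w4.png",cv2.resize(im[:,:,::-1],(800,600)))
s=env.state();print(s["eef_pos"],s["tcp_rot"],s["ft_force"],s["q"],s["width"],s["ft_torque"])
E
```

```text
[ 0.55634146 -0.03477083  0.18827796] [ 1.79998042e+02 -4.03817749e-02 -1.73654079e+01] [-0.01025544 -0.07959918  0.0673441 ] [-1.24687992e+01  1.05315576e+01  9.19874066e+01 -5.53026472e-03
  7.74409686e+01  9.48978100e+01] 0.03367928987127819 [-0.06464683  0.04126183 -0.0509448 ]
```

View pics/w4.png

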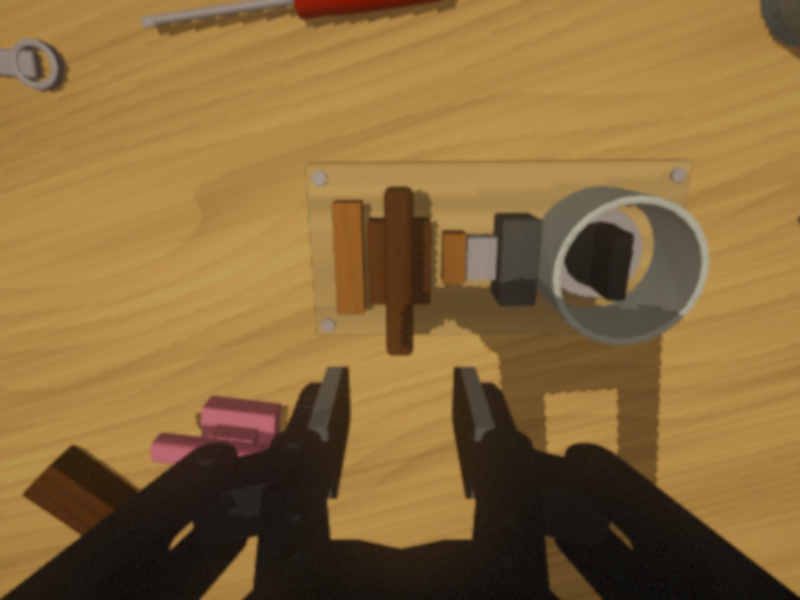

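The cleat stands free and square in the bay. The guard's rim spans x 553 to 709 and y 188 to 344, with the black knob bar inside.

```bash
python3 - <<'E'
from h import *
np.set_printoptions(precision=4,suppress=True)
c=cam("wrist")
r=[onz(c,p,.075) for p in((553,265),(709,265),(632,188),(628,344))];R=np.mean(r,0);print("rim",R,np.linalg.norm(r[0]-r[1]),np.linalg.norm(r[2]-r[3]))
f=[onz(c,p,.035) for p in((361,201),(366,312))];fm=(f[0]+f[1])/2;print("face",fm,np.linalg.norm(f[0]-f[1]))
h=[onz(c,p,.071) for p in((399,187),(400,355))];hm=(h[0]+h[1])/2;e=h[0]-h[1];print("horn",hm,np.linalg.norm(e),np.degrees(np.arctan2(e[1],e[0])))
n=onz(c,(442,258),.034);ey=np.array([.2974,.9548,0]);ex=np.array([.9548,-.2974,0])
print("nose gap",(fm-n)@ey,"cleat",(fm-hm)@ey,(hm-fm)@ex,"rim",(R-fm)@ex,(R-fm)@ey)
E
```

```text
rim [ 0.5182 -0.1696  0.075 ] 0.09430550862184059 0.09851201746924401
face [ 0.5633 -0.0112  0.035 ] 0.07835693376030185
horn [ 0.554  -0.0343  0.071 ] 0.10755431408249076 -17.12379360462107
nose gap 0.053999992109046935 cleat 0.02480715108375452 -0.0019986195133250007 rim 0.004086715732745258 -0.16468867105288285
```

Request:
{"api": "jog_arm", "payload": {"commands": [[[0.4,-0.25,-0.9,0,0,0,1.4],[0.4,-0.5,-1.8,0,0,0,2.8],[0.4,-0.75,-2.6,0,0,0,4.2],[0.4,-1,-3.4,0,0,0,5.6],[0.4,-1,-3.4,0,0,0,7],[0.4,-1,-3.4,0,0,0,8.4],[0.4,-1,-3.4,0,0,0,9.8],[0.4,-1,-3.4,0,0,0,11.2],[0.4,-1,-3.4,0,0,0,12.6],[0.4,-1,-3.4,0,0,0,14],[0.4,-1,-3.4,0,0,0,15.4],[0.4,-1,-3.4,0,0,0,16.8],[0.4,-1,-3.4,0,0,0,18],[0.4,-1,-3.4,0,0,0,18]]]}}

```text
time: 8.3
eef_pos: [0.5147, -0.1699, 0.1853]
tcp_rot: [-179.7, -0.0, 72.7]
ft_force: [0.6, 0.9, -0.7]
width: 0.0344
grasp_force: 0.0
```

Request:
{"api": "jog_arm", "payload": {"commands": [[[0.4,0,0,0,0,0,1.4],[0.4,0,0,0,0,0,2.8],[0.4,0,0,0,0,0,4.2],[0.4,0,0,0,0,0,5.6],[0.4,0,0,0,0,0,7],[0.4,0,0,0,0,0,8.4],[0.4,0,0,0,0,0,9.8],[0.4,0,0,0,0,0,11.2],[0.4,0,0,0,0,0,12.6],[0.4,0,0,0,0,0,14],[0.4,0,0,0,0,0,15.4],[0.4,0,0,0,0,0,16.8],[0.4,0,0,0,0,0,18],[0.4,0,0,0,0,0,18],[0.4,0,0,0,0,0,18]]]}}

```text
time: 9.55
eef_pos: [0.5155, -0.1703, 0.1866]
tcp_rot: [180.0, -0.2, 162.4]
ft_force: [0.2, -0.9, -0.5]
width: 0.034
grasp_force: 0.0
```

```bash
python3 - <<'E'
from h import *
im=env.capture("wrist");cv2.imwrite("pics/w5.png",cv2.resize(im[:,:,::-1],(800,600)))
s=env.state();print(s["eef_pos"],s["tcp_rot"],s["ft_force"],s["q"],s["width"],s["ft_torque"]);c=cam("wrist");print(pix(c,[.5165,-.170,.061]),pix(c,[.5165,-.170,.075]))
E
```

```text
[ 0.51567308 -0.17035787  0.18692578] [ 1.79979145e+02 -1.23460891e-01  1.62416055e+02] [-0.08823003 -0.4598497  -0.04918155] [-2.74139494e+01  8.99076524e+00  9.39490674e+01 -5.42116904e-04
  7.71853762e+01 -9.98298608e+01] 0.033914548045515656 [0.00723198 0.00738906 0.01765722]
[403.49645064 273.07111322] [403.63163758 279.27280223]
```

View pics/w5.png

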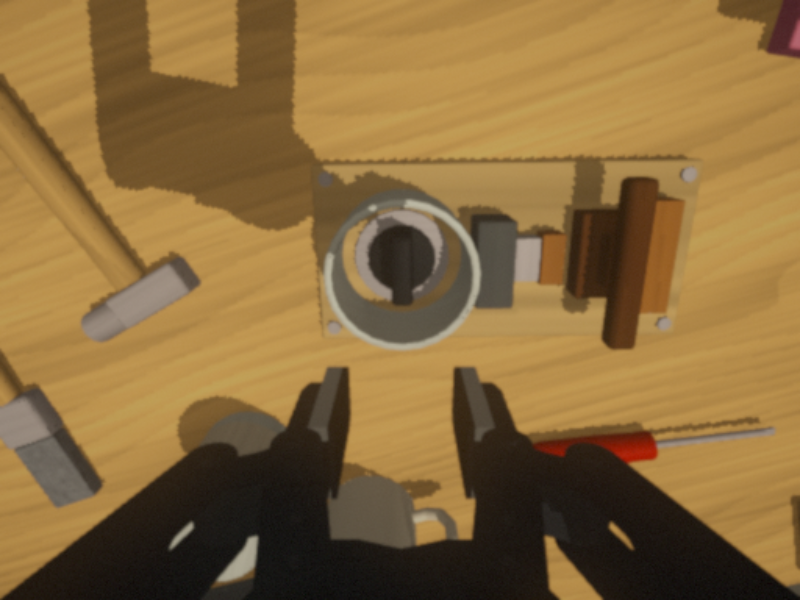

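```bash
python3 - <<'E'
from h import *
np.set_printoptions(precision=4,suppress=True)
c=cam("wrist")
r=[onz(c,p,.075) for p in((325,272),(481,272),(403,196),(403,349))];print("rim",np.mean(r,0),np.linalg.norm(r[0]-r[1]),np.linalg.norm(r[2]-r[3]))
B=[onz(c,p,.015) for p in((314,163),(699,159),(671,333),(322,337))];m=np.mean(B,0);ey=np.array([.2974,.9548,0]);print("board",m,"axis",m-.073*ey)
print("barend",onz(c,(402,304),.061),onz(c,(392,290),.061),onz(c,(412,290),.061))
s=cam("scene");print("mug",onz(s,(287,272),.09),"varnish",onz(s,(300,230),.1))
E
```

```text
rim [ 0.5133 -0.1694  0.075 ] 0.09429365629321183 0.0961684602432917
board [ 0.5359 -0.1017  0.015 ] axis [ 0.5141 -0.1714  0.015 ]
barend [ 0.536  -0.1772  0.061 ] [ 0.525  -0.1804  0.061 ] [ 0.5289 -0.1682  0.061 ]
mug [ 0.7322 -0.2695  0.09  ] varnish [ 0.6467 -0.3399  0.1   ]
```

The picture shows the guard rim centred at (403,272) and the knob bar vertical at x≈402, right between the fingers. I'm going straight down.

Request:
{"api": "jog_arm", "payload": {"commands": [[[0.4,0,0,-0.8,0,0,0.05],[0.4,0,0,-1.6,0,0,0.05],[0.4,0,0,-2.2,0,0,0.05],[0.4,0,0,-2.7,0,0,0.05],[0.4,0,0,-3.1,0,0,0.05],[0.4,0,0,-3.4,0,0,0.05],[0.4,0,0,-3.7,0,0,0.05],[0.4,0,0,-3.85,0,0,0.05],[0.4,0,0,-3.85,0,0,0.05],[0.4,0,0,-3.85,0,0,0.05]]]}}

```text
time: 10.43
eef_pos: [0.5166, -0.1709, 0.0343]
tcp_rot: [-180.0, 0.0, 162.9]
ft_force: [-0.0, -0.2, -0.1]
width: 0.0341
grasp_force: 0.0
```

Request:
{"api": "jog_arm", "payload": {"commands": [[[0,-0.02,0,0,0,0,0],[0,-0.02,0,0,0,0,0],[0,-0.02,0,0,0,0,0],[0,-0.02,0,0,0,0,0],[0,-0.02,0,0,0,0,0]]], "newtons": 60}}

```text
time: 10.85
eef_pos: [0.5167, -0.1713, 0.0355]
tcp_rot: [-180.0, 0.2, 162.9]
ft_force: [0.4, 0.9, 5.4]
width: -0.0004
grasp_force: 2.7
```

```bash
cat > r.py <<'E'
from h import *
s=env.state();print(s["time"],s["eef_pos"].round(4),s["tcp_rot"].round(2),s["ft_force"].round(2),s["ft_torque"].round(3),s["width"].round(4),s["grasp_force"],s["q"][5].round(1))
E
python3 r.py
```

```text
Traceback (most recent call last):
  File "r.py", line 2, in <module>
    s=env.state();print(s["time"],s["eef_pos"].round(4),s["tcp_rot"].round(2),s["ft_force"].round(2),s["ft_torque"].round(3),s["width"].round(4),s["grasp_force"],s["q"][5].round(1))
                                                                                                                             ^^^^^^^^^^^^^^^^
AttributeError: 'float' object has no attribute 'round'
```

```bash
sed -i 's/s\["width"\].round(4)/round(s["width"],4)/' r.py; python3 r.py; python3 - <<'E'
from h import *
im=env.capture("wrist");cv2.imwrite("pics/w6.png",cv2.resize(im[:,:,::-1],(800,600)))
E
```

```text
10.85 [ 0.5167 -0.1713  0.0355] [-1.7997e+02  1.6000e-01  1.6289e+02] [0.38 0.92 5.36] [ 0.109  0.013 -0.021] -0.0004 2.7286983061640058 -100.3
```

View pics/w6.png

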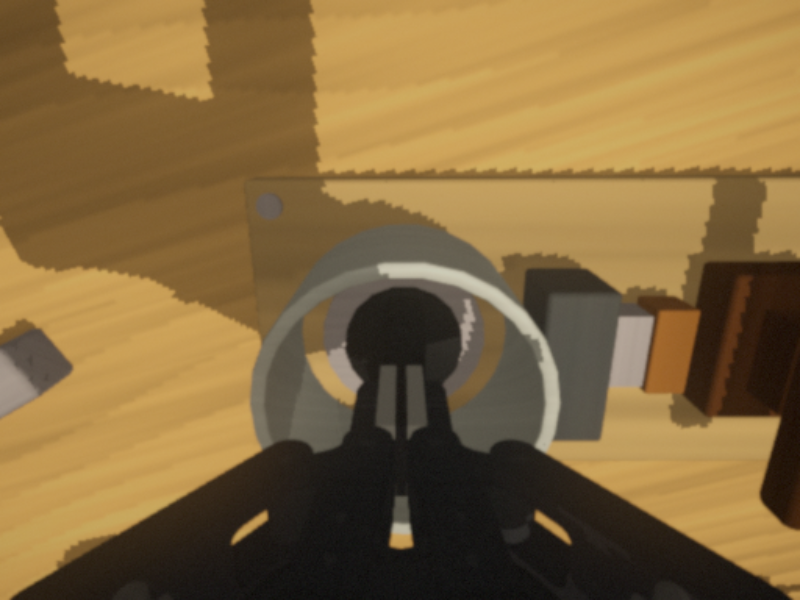

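The picture shows the fingers down inside the guard and nearly shut at (402,400). The black-on-black knob bar can't be made out, so I'm brightening a crop.

```bash
python3 r.py; python3 - <<'E'
from h import *
im=env.capture("wrist")[:,:,::-1].astype(float)
a=im[165:300,150:370];a=np.clip(255*(a/255)**.4,0,255).astype(np.uint8)
b=cv2.imread("pics/w5.png").astype(float)[180:360,300:520];b=np.clip(255*(b/255)**.4,0,255).astype(np.uint8)
a=cv2.resize(a,(490,300));b=cv2.resize(b,(300,245));o=np.zeros((300,790,3),np.uint8);o[:,:490]=a;o[:245,490:]=b
cv2.imwrite("pics/w7.png",o);s=env.state();print(s["width"],s["grasp_force"])
c=cam("wrist");ex=np.array([.9548,-.2974,0]);A=np.array([.515,-.17,.061])
for t in(-.023,0,.023):print(pix(c,A+t*ex))
print(pix(c,[.515,-.17,.027]))
E
```

```text
10.9 [ 0.5167 -0.1713  0.0354] [-1.7997e+02  1.6000e-01  1.6289e+02] [ 0.36 -0.75  6.5 ] [0.132 0.001 0.038] 0.0 3.0058774203644134 -100.3
-0.000198541141762116 3.0115435140032787
[406.95720139 323.83441178]
[406.49943228 387.93961494]
[406.08148107 446.4687863 ]
[405.57085432 345.43682747]
```

View pics/w7.png

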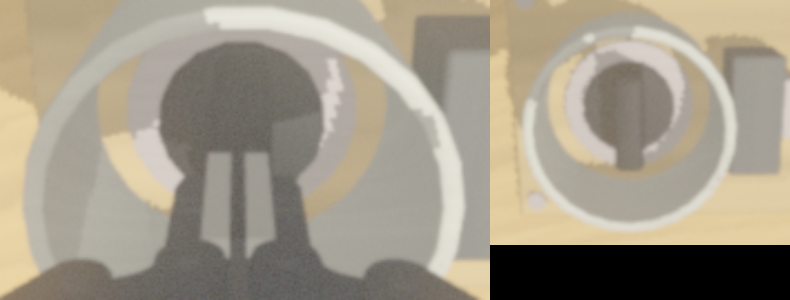

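```bash
python3 - <<'E'
from h import *
c=cam("wrist");s=env.state()
R=Ro.from_euler("xyz",s["tcp_rot"],degrees=True).as_matrix()
for v in([0,0,0],[.011,0,0],[.011,0,-.019],[.011,.007,-.01],[-.011,0,0]):print(v,pix(c,s["eef_pos"]+R@np.array(v))/1.5625)
g=env.capture("wrist").mean(2)
print("cols",list(range(216,312,4)))
for y in range(184,300,6):print(y,g[y:y+3,216:312].reshape(3,24,4).mean((0,2)).round().astype(int))
E
```

```text
[0, 0, 0] [258.46991913 229.97436958]
[0.011, 0, 0] [258.49456572 213.08404198]
[0.011, 0, -0.019] [258.71931205 226.99896911]
[0.011, 0.007, -0.01] [271.10962709 220.0349636 ]
[-0.011, 0, 0] [258.4461758  246.24568971]
cols [216, 220, 224, 228, 232, 236, 240, 244, 248, 252, 256, 260, 264, 268, 272, 276, 280, 284, 288, 292, 296, 300, 304, 308]
184 [103  95  94  93  94  94  89  69  44  37  38  39  42  64  87  95  97  96
  96 104 141 176 186 192]
190 [ 92  93  92  92  76  35  31  33  31  31  31  32  33  35  36  36  65  94
  95  95 121 103  94 129]
196 [ 93  93  89  43  30  31  31  29  28  30  30  30  31  32  34  34  34  39
  82  95 125 131  91  90]
202 [ 93  92  49  29  31  30  29  28  27  28  29  29  29  30  31  32  33  34
  42  91 151 157  98  93]
208 [ 92  71  30  29  29  29  28  28  28  29  29  28  30  29  31  31  31  33
  34  83 162 130  94  92]
214 [ 93  57  30  29  29  29  28  27  28  28  27  27  29  28  29  30  31  32
  36  63 157 108  93  92]
220 [114  69  29  29  28  28  28  27  27  27  27  26  28  28  39  42  43  43
  44  60 140  93  92  90]
226 [153 100  32  29  29  28  28 
[... 430 characters left out ...]
8  73  68  30  28  27  69
  90  89  89  90  87  84]
256 [104 128 114  34  31  31  58  73  74  40  27  67  73  71  33  27  27  49
  84  84  84  85  84  83]
262 [89 87 62 31 30 30 64 74 73 41 27 66 73 72 36 26 26 35 82 87 86 86 86 85]
268 [89 88 47 29 29 30 68 73 73 38 25 65 73 73 43 25 26 27 78 88 88 87 86 86]
274 [88 76 33 28 28 28 28 42 80 45 29 78 55 29 25 26 26 26 55 84 84 84 84 84]
280 [77 30 28 28 28 27 26 26 30 33 27 35 23 23 26 26 26 24 24 51 84 84 83 83]
286 [29 27 26 26 26 25 25 25 24 25 26 23 25 23 23 25 24 25 25 24 32 55 73 79]
292 [28 27 27 25 25 24 24 23 23 25 27 22 22 23 23 23 24 24 25 24 24 24 25 25]
298 [26 26 24 24 24 24 22 23 22 24 25 22 22 23 23 24 23 23 22 23 24 25 24 26]
```

Request:
{"api": "jog_arm", "payload": {"commands": [[[0,0,0,0,0,0,-0.5],[0,0,0,0,0,0,-1],[0,0,0,0,0,0,-1.5],[0,0,0,0,0,0,-2],[0,0,0,0,0,0,-2],[0,0,0,0,0,0,-2]]]}}

```text
time: 11.5
eef_pos: [0.5167, -0.1714, 0.0355]
tcp_rot: [-180.0, 0.2, 152.9]
ft_force: [-0.2, -0.2, 7.2]
width: 0.0002
grasp_force: 2.9
```

```bash
python3 r.py
```

```text
11.5 [ 0.5167 -0.1714  0.0355] [-1.7999e+02  1.7000e-01  1.5288e+02] [-0.24 -0.18  7.16] [0.041 0.014 0.032] 0.0002 2.9231128565152176 -90.3
```

Request:
{"api": "jog_arm", "payload": {"commands": [[[0,0,0,0.1,0,0,1],[0,0,0,0.1,0,0,2],[0.4,0,0,0.1,0,0,2],[0.4,0,0,0.1,0,0,2],[0.4,0,0,0.1,0,0,2],[0.4,0,0,0.1,0,0,2]]]}}

```text
time: 12.0
eef_pos: [0.5152, -0.1706, 0.0378]
tcp_rot: [180.0, -0.0, 162.8]
ft_force: [-1.1, 0.5, 0.1]
width: 0.0343
grasp_force: 0.0
```

```bash
python3 r.py; python3 - <<'E'
from h import *
im=env.capture("wrist")[:,:,::-1].astype(float)
g=lambda a:np.clip(255*(a/255)**.4,0,255).astype(np.uint8)
cv2.imwrite("pics/w8a.png",g(im))
for n in("scene","side"):
    cv2.imwrite(f"pics/{n}8.png",g(env.capture(n)[:,:,::-1].astype(float)))
E
```

```text
12.0 [ 0.5152 -0.1706  0.0378] [ 1.8000e+02 -4.0000e-02  1.6282e+02] [-1.11  0.54  0.06] [-0.044 -0.047 -0.004] 0.0343 0.0 -100.3
```

Request:
{"api": "jog_arm", "payload": {"commands": [[[0.4,0,0,0.5,0,0,0],[0.4,0,0,1.2,0,0,0],[0.4,0,0,2,0,0,0],[0.4,0,0,2.8,0,0,0],[0.4,-0.95,0.3,3.6,0,0,0],[0.4,-1.9,0.6,3.6,0,0,0],[0.4,-1.9,0.6,3.6,0,0,0],[0.4,-1.9,0.6,3.6,0,0,0],[0.4,-1.9,0.6,3.6,0,0,0]]]}}

```text
time: 12.9
eef_pos: [0.4398, -0.1468, 0.1822]
tcp_rot: [-180.0, 0.1, 162.9]
ft_force: [0.5, 0.0, -0.2]
width: 0.0342
grasp_force: 0.0
```

```bash
python3 r.py; python3 - <<'E'
from h import *
im=env.capture("wrist")[:,:,::-1]
cv2.imwrite("pics/w9.png",im)
g=lambda a:np.clip(255*(a.astype(float)/255)**.45,0,255).astype(np.uint8)
c=cam("wrist");A=np.array([.515,-.17,.061]);u,v=pix(c,A,1).round().astype(int);print(u,v)
z=lambda a,w,h:cv2.resize(a,(w,h),interpolation=cv2.INTER_CUBIC)
k=lambda u,v,r,I:I[max(v-r,0):v+r,max(u-r,0):u+r]
o=np.zeros((600,800,3),np.uint8)
o[:300,:400]=z(g(im)[max(v-60,0):v+60,u-80:u+80],400,300)
o[:300,400:]=z(cv2.imread("pics/w8a.png")[160:295,166:346],400,300)
for i,n in enumerate(("scene","side")):
    I=g(env.capture(n)[:,:,::-1]);p=pix(cam(n),A,1).round().astype(int);print(n,p)
    o[300:,400*i:400*i+400]=z(I[p[1]-30:p[1]+30,p[0]-40:p[0]+40],400,300)
cv2.imwrite("pics/comp.png",o)
E
```

```text
12.9 [ 0.4398 -0.1468  0.1822] [-1.7999e+02  8.0000e-02  1.6286e+02] [ 0.49  0.05 -0.25] [-0.034  0.007  0.056] 0.0342 0.0 -102.0
258 246
scene [252 163]
side [248 219]
```

View pics/comp.png

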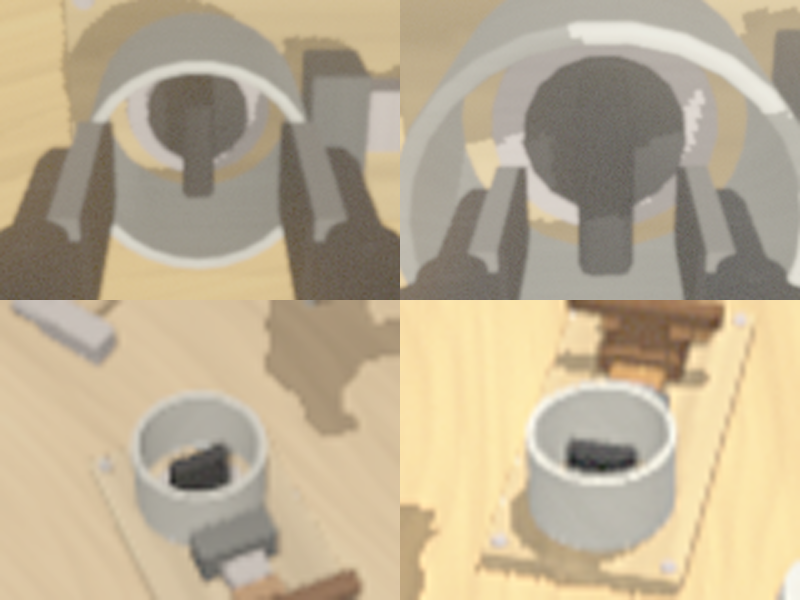

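The composite shows the bar centred between the open fingers, undisturbed. The fingers shut on top of the bar, so they really end about 25 mm above the reported TCP: contact came at TCP z 0.0355 and the bar's top is at 0.061. I'm going back with a smaller opening and descending deeper in small steps while watching the force.

Request:
{"api": "jog_arm", "payload": {"commands": [[[0.3,0.95,-0.3,0,0,0,0],[0.3,1.88,-0.58,0,0,0,0],[0.3,1.88,-0.58,0,0,0,0],[0.3,1.88,-0.58,-0.8,0,0,0],[0.3,1.88,-0.58,-1.6,0,0,0],[0.3,1.88,-0.58,-2.4,0,0,0],[0.3,1.88,-0.58,-3.0,0,0,0],[0.3,1.88,-0.58,-3.4,0,0,0],[0.3,1.88,-0.58,-3.6,0,0,0],[0.3,1.88,-0.58,-3.6,0,0,0],[0.3,1.88,-0.58,-3.7,0,0,0],[0.3,1.88,-0.58,-3.75,0,0,0],[0.3,1.88,-0.58,-3.8,0,0,0],[0.3,1.88,-0.58,-3.8,0,0,0]]]}}

```text
time: 14.22
eef_pos: [0.5154, -0.1702, 0.0308]
tcp_rot: [-180.0, 0.1, 162.9]
ft_force: [-0.6, -0.0, -0.1]
width: 0.0256
grasp_force: 0.0
```

Request:
{"api": "jog_arm", "payload": {"commands": [[[0.3,0,0,-0.05,0,0,0],[0.3,0,0,-0.1,0,0,0],[0.3,0,0,-0.15,0,0,0],[0.3,0,0,-0.2,0,0,0],[0.3,0,0,-0.2,0,0,0]]]}}

```text
time: 14.63
eef_pos: [0.5143, -0.1697, 0.0216]
tcp_rot: [180.0, -0.1, 162.9]
ft_force: [0.2, -0.1, 0.7]
width: 0.0252
grasp_force: 0.0
```

Request:
{"api": "jog_arm", "payload": {"commands": [[[0.3,0,0,-0.05,0,0,0],[0.3,0,0,-0.1,0,0,0],[0.3,0,0,-0.1,0,0,0]]]}}

```text
time: 14.88
eef_pos: [0.5144, -0.1697, 0.0176]
tcp_rot: [180.0, -0.0, 162.9]
ft_force: [-0.6, -0.2, -0.3]
width: 0.0258
grasp_force: 0.0
```

There's still no contact with the TCP below the disc's top, which confirms the offset.

Request:
{"api": "jog_arm", "payload": {"commands": [[[0.3,0.02,0,-0.05,0,0,0],[0.3,0.02,0,-0.1,0,0,0],[0.3,0.02,0,-0.15,0,0,0],[0.3,0.02,0,-0.15,0,0,0]]]}}

```text
time: 15.22
eef_pos: [0.5152, -0.1697, 0.0116]
tcp_rot: [180.0, -0.1, 162.9]
ft_force: [-0.4, 0.2, -0.4]
width: 0.0256
grasp_force: 0.0
```

Request:
{"api": "jog_arm", "payload": {"commands": [[[0.3,0,0,-0.06,0,0,0],[0.3,0,0,-0.06,0,0,0],[0,0,0,-0.06,0,0,0],[0,0,0,-0.06,0,0,0],[0,0,0,-0.06,0,0,0],[0,0,0,-0.06,0,0,0],[0,0,0,-0.06,0,0,0]]], "newtons": 60}}

```text
time: 15.8
eef_pos: [0.5154, -0.1697, 0.0097]
tcp_rot: [180.0, -0.0, 162.9]
ft_force: [-0.5, 1.1, -0.2]
width: 0.0129
grasp_force: 59.0
```

```bash
python3 r.py
```

```text
15.8 [ 0.5154 -0.1697  0.0097] [ 1.8000e+02 -2.0000e-02  1.6291e+02] [-0.51  1.13 -0.17] [0.071 0.096 0.156] 0.0129 58.97572696208954 -100.3
```

Gripped. Turning clockwise now: 30° first for the baseline drag.

Request:
{"api": "jog_arm", "payload": {"commands": [[[0,0,0,0,0,0,-1],[0,0,0,0,0,0,-2],[0,0,0,0,0,0,-3],[0,0,0,0,0,0,-4],[0,0,0,0,0,0,-5],[0,0,0,0,0,0,-5.5],[0,0,0,0,0,0,-6],[0,0,0,0,0,0,-6]]]}}

```text
time: 16.47
eef_pos: [0.5159, -0.1691, 0.0097]
tcp_rot: [179.9, -0.0, 132.8]
ft_force: [1.4, 4.0, -0.0]
width: 0.0129
grasp_force: 59.0
```

```bash
python3 r.py
```

```text
16.4667 [ 0.5159 -0.1691  0.0097] [ 1.7993e+02 -3.0000e-02  1.3284e+02] [ 1.41  4.01 -0.04] [ 0.521 -0.169 -0.062] 0.0129 58.982160687446594 -70.2
```

Request:
{"api": "jog_arm", "payload": {"commands": [[[0,0,0,0,0,0,-0.5],[0,0,0,0,0,0,-1],[0,0,0,0,0,0,-1]]]}}

```text
time: 16.72
eef_pos: [0.516, -0.169, 0.0097]
tcp_rot: [179.9, -0.0, 127.9]
ft_force: [1.8, 4.0, -0.6]
width: 0.0129
grasp_force: 59.0
```

```bash
python3 r.py
```

```text
16.7167 [ 0.516  -0.169   0.0097] [ 1.7992e+02 -3.0000e-02  1.2789e+02] [ 1.77  4.   -0.56] [ 0.744 -0.299  0.014] 0.0129 58.975637555122375 -65.3
```

```bash
cat > n.py <<'E'
from h import *
im=env.capture("wrist").astype(float);c=cam("wrist")
fm=np.array([.564,-.0103,0]);ey=np.array([.2974,.9548,0]);ex=np.array([.9548,-.2974,0])
for x in(-.012,0,.012):
  o=[]
  for t in range(-74,4,2):
    u,v=pix(c,fm+ex*x+ey*t/1000+np.array([0,0,.034]),1).round().astype(int)
    o.append(int(im[v,u,0]) if 0<=u<512 and 0<=v<384 else -1)
  print(x,o)
E
python3 n.py; python3 r.py
```

```text
-0.012 [189, 184, 187, 184, 122, 161, 168, 166, 163, 163, 159, 158, 158, 43, 71, 96, 96, 50, 50, 51, 53, 38, 38, 33, 33, -1, -1, -1, -1, -1, -1, -1, -1, -1, -1, -1, -1, -1, -1]
0 [185, 182, 183, 182, 141, 155, 167, 166, 164, 162, 161, 158, 157, 47, 68, 93, 92, 50, 50, 53, 54, 35, 34, -1, -1, -1, -1, -1, -1, -1, -1, -1, -1, -1, -1, -1, -1, -1, -1]
0.012 [181, 178, 180, 178, 162, 137, 167, 166, 164, 163, 162, 161, 160, 44, 62, 96, 87, 53, 50, 52, 53, -1, -1, -1, -1, -1, -1, -1, -1, -1, -1, -1, -1, -1, -1, -1, -1, -1, -1]
16.7667 [ 0.5159 -0.169   0.0097] [ 1.7991e+02 -4.0000e-02  1.2794e+02] [ 1.99  5.02 -0.22] [ 0.788 -0.323  0.001] 0.0132 58.99173080921173 -65.3
```

Request:
{"api": "jog_arm", "payload": {"commands": [[[0,0,0,0,0,0,-0.4],[0,0,0,0,0,0,-0.8]]]}}

```text
time: 16.93
eef_pos: [0.516, -0.169, 0.0097]
tcp_rot: [179.9, -0.0, 123.9]
ft_force: [2.9, 4.8, 0.1]
width: 0.013
grasp_force: 59.0
```

```bash
python3 r.py
```

```text
16.9333 [ 0.516  -0.169   0.0097] [ 1.7991e+02 -4.0000e-02  1.2391e+02] [2.9  4.79 0.1 ] [ 0.804 -0.445  0.309] 0.013 58.98819029331207 -61.3
```

While moving the torque reads 0.31 N m, which is pure drag. I'm continuing in equal 4° turns.

Request:
{"api": "jog_arm", "payload": {"commands": [[[0,0,0,0,0,0,-0.4],[0,0,0,0,0,0,-0.8]]]}}

```text
time: 17.1
eef_pos: [0.5161, -0.1689, 0.0097]
tcp_rot: [179.9, -0.0, 119.9]
ft_force: [3.0, 6.4, -0.0]
width: 0.0128
grasp_force: 59.0
```

```bash
python3 r.py
```

```text
17.1 [ 0.5161 -0.1689  0.0097] [ 1.7990e+02 -4.0000e-02  1.1991e+02] [ 3.01  6.36 -0.04] [ 0.885 -0.456  0.33 ] 0.0128 59.04277324676514 -57.3
```

Request:
{"api": "jog_arm", "payload": {"commands": [[[0,0,0,0,0,0,-0.4],[0,0,0,0,0,0,-0.8]]]}}

```text
time: 17.27
eef_pos: [0.5162, -0.1689, 0.0097]
tcp_rot: [179.9, -0.0, 115.9]
ft_force: [2.3, 5.5, -1.2]
width: 0.013
grasp_force: 59.0
```

```bash
python3 r.py
```

```text
17.2667 [ 0.5162 -0.1689  0.0097] [ 1.7989e+02 -5.0000e-02  1.1590e+02] [ 2.26  5.52 -1.17] [ 0.907 -0.547  0.269] 0.013 59.02352213859558 -53.3
```

Request:
{"api": "jog_arm", "payload": {"commands": [[[0,0,0,0,0,0,-0.4],[0,0,0,0,0,0,-0.8]]]}}

```text
time: 17.43
eef_pos: [0.5163, -0.1688, 0.0097]
tcp_rot: [179.9, -0.1, 111.9]
ft_force: [4.0, 4.7, -1.5]
width: 0.0133
grasp_force: 59.0
```

```bash
python3 r.py
```

```text
17.4333 [ 0.5163 -0.1688  0.0097] [ 1.7988e+02 -5.0000e-02  1.1191e+02] [ 3.98  4.65 -1.47] [ 0.969 -0.545  0.358] 0.0133 58.995367884635925 -49.3
```

Request:
{"api": "jog_arm", "payload": {"commands": [[[0,0,0,0,0,0,-0.4],[0,0,0,0,0,0,-0.8]]]}}

```text
time: 17.6
eef_pos: [0.5164, -0.1688, 0.0097]
tcp_rot: [179.9, -0.1, 107.9]
ft_force: [4.6, 6.1, -1.8]
width: 0.0132
grasp_force: 59.0
```

```bash
python3 r.py
```

```text
17.6 [ 0.5164 -0.1688  0.0097] [ 1.7988e+02 -6.0000e-02  1.0791e+02] [ 4.62  6.11 -1.78] [ 1.015 -0.577  0.351] 0.0132 58.96748185157776 -45.3
```

Request:
{"api": "jog_arm", "payload": {"commands": [[[0,0,0,0,0,0,-0.4],[0,0,0,0,0,0,-0.8]]]}}

```text
time: 17.77
eef_pos: [0.5165, -0.1687, 0.0097]
tcp_rot: [179.9, -0.1, 103.9]
ft_force: [4.4, 6.4, -1.5]
width: 0.0129
grasp_force: 59.0
```

```bash
python3 r.py; python3 n.py
```

```text
17.7667 [ 0.5165 -0.1687  0.0097] [ 1.7987e+02 -6.0000e-02  1.0391e+02] [ 4.44  6.42 -1.49] [ 1.019 -0.631  0.322] 0.0129 58.97873818874359 -41.3
-0.012 [185, 185, 185, 183, 182, 182, 182, 109, 159, 156, 155, 153, 150, 149, 147, 52, 79, -1, -1, -1, -1, -1, -1, -1, -1, -1, -1, -1, -1, -1, -1, -1, -1, -1, -1, -1, -1, -1, -1]
0 [180, 182, 181, 181, 179, 180, 179, 101, 161, 157, 155, 153, 151, 149, 149, 68, 75, 90, 89, 48, 48, -1, -1, -1, -1, -1, -1, -1, -1, -1, -1, -1, -1, -1, -1, -1, -1, -1, -1]
0.012 [175, 179, 177, 178, 174, 176, 175, 111, 159, 158, 156, 155, 152, 151, 150, 61, 72, 91, 75, 47, 49, 47, 42, 32, 32, -1, -1, -1, -1, -1, -1, -1, -1, -1, -1, -1, -1, -1, -1]
```

Request:
{"api": "jog_arm", "payload": {"commands": [[[0,0,0,0,0,0,-0.4],[0,0,0,0,0,0,-0.8]]]}}

```text
time: 17.98
eef_pos: [0.5166, -0.1687, 0.0097]
tcp_rot: [179.9, -0.1, 99.9]
ft_force: [3.6, 6.7, -0.9]
width: 0.0128
grasp_force: 59.0
```

```bash
python3 r.py
```

```text
17.9833 [ 0.5166 -0.1687  0.0097] [ 1.7986e+02 -7.0000e-02  9.9920e+01] [ 3.6   6.72 -0.88] [ 1.016 -0.693  0.443] 0.0128 59.016281962394714 -37.3
```

Request:
{"api": "jog_arm", "payload": {"commands": [[[0,0,0,0,0,0,-0.4],[0,0,0,0,0,0,-0.8]]]}}

```text
time: 18.15
eef_pos: [0.5167, -0.1687, 0.0097]
tcp_rot: [179.9, -0.1, 95.9]
ft_force: [4.4, 5.5, -1.1]
width: 0.0131
grasp_force: 59.1
```

```bash
python3 r.py; python3 n.py
```

```text
18.15 [ 0.5167 -0.1687  0.0097] [ 1.7985e+02 -8.0000e-02  9.5930e+01] [ 4.38  5.52 -1.09] [ 1.06  -0.685  0.538] 0.0131 59.06243562698364 -33.3
-0.012 [178, 182, 182, 182, 179, 179, 180, 127, 155, 153, 153, 150, 148, 146, -1, -1, -1, -1, -1, -1, -1, -1, -1, -1, -1, -1, -1, -1, -1, -1, -1, -1, -1, -1, -1, -1, -1, -1, -1]
0 [176, 180, 182, 180, 178, 178, 179, 129, 156, 155, 153, 150, 148, 146, 146, 76, -1, -1, -1, -1, -1, -1, -1, -1, -1, -1, -1, -1, -1, -1, -1, -1, -1, -1, -1, -1, -1, -1, -1]
0.012 [173, 176, 179, 176, 175, 175, 175, 133, 157, 156, 153, 151, 150, 149, 146, 71, 71, 88, 69, -1, -1, -1, -1, -1, -1, -1, -1, -1, -1, -1, -1, -1, -1, -1, -1, -1, -1, -1, -1]
```

Torque has risen about 0.2 N m above the drag baseline. I'm repeating the last 4° turn back and forth to average out the noise.

Request:
{"api": "jog_arm", "payload": {"commands": [[[0,0,0,0,0,0,0.4],[0,0,0,0,0,0,0.8]]]}}

```text
time: 18.37
eef_pos: [0.5166, -0.1687, 0.0097]
tcp_rot: [179.8, -0.1, 100.0]
ft_force: [3.9, 6.1, -1.7]
width: 0.0132
grasp_force: 58.9
```

```bash
python3 r.py
```

```text
18.3667 [ 0.5166 -0.1687  0.0097] [ 1.7985e+02 -9.0000e-02  9.9990e+01] [ 3.9   6.09 -1.67] [ 0.971 -0.608 -0.19 ] 0.0132 58.86216402053833 -37.4
```

Request:
{"api": "jog_arm", "payload": {"commands": [[[0,0,0,0,0,0,-0.4],[0,0,0,0,0,0,-0.8]]]}}

```text
time: 18.53
eef_pos: [0.5167, -0.1687, 0.0097]
tcp_rot: [179.9, -0.1, 95.9]
ft_force: [4.4, 6.7, -1.2]
width: 0.0126
grasp_force: 59.1
```

```bash
python3 r.py
```

```text
18.5333 [ 0.5167 -0.1687  0.0097] [ 1.7985e+02 -8.0000e-02  9.5930e+01] [ 4.44  6.74 -1.15] [ 1.005 -0.786  0.544] 0.0126 59.07088816165924 -33.3
```

Request:
{"api": "jog_arm", "payload": {"commands": [[[0,0,0,0,0,0,0.4],[0,0,0,0,0,0,0.8]]]}}

```text
time: 18.7
eef_pos: [0.5167, -0.1687, 0.0097]
tcp_rot: [179.8, -0.1, 100.0]
ft_force: [4.4, 6.0, -0.9]
width: 0.0128
grasp_force: 58.9
```

```bash
python3 r.py
```

```text
18.7 [ 0.5167 -0.1687  0.0097] [ 1.7985e+02 -9.0000e-02  9.9990e+01] [ 4.35  5.97 -0.87] [ 0.968 -0.633 -0.163] 0.0128 58.86384129524231 -37.4
```

Request:
{"api": "jog_arm", "payload": {"commands": [[[0,0,0,0,0,0,-0.4],[0,0,0,0,0,0,-0.8]]]}}

```text
time: 18.87
eef_pos: [0.5168, -0.1687, 0.0097]
tcp_rot: [179.9, -0.1, 95.9]
ft_force: [3.7, 6.8, -1.8]
width: 0.0127
grasp_force: 59.1
```

```bash
python3 r.py
```

```text
18.8667 [ 0.5168 -0.1687  0.0097] [ 1.7985e+02 -8.0000e-02  9.5930e+01] [ 3.7   6.75 -1.81] [ 1.069 -0.694  0.493] 0.0127 59.07404959201813 -33.3
```

The readings agree: about 11 N at 63° and 16.5 N at 67°. I'm easing back about 1°, then letting go and rising straight up.

Request:
{"api": "jog_arm", "payload": {"commands": [[[0,0,0,0,0,0,0.2],[0,0,0,0,0,0,0.2],[0.3,0,0,0,0,0,0.2],[0.3,0,0,0,0,0,0.2],[0.3,0,0,0,0,0,0.2],[0.3,0,0,0,0,0,0.2],[0.3,0,0,0.2,0,0,0.2],[0.3,0,0,0.6,0,0,0.2],[0.3,0,0,1.2,0,0,0.2],[0.3,0,0,2,0,0,0.2],[0.3,0,0,3,0,0,0.2],[0.3,0,0,4,0,0,0.2],[0.3,0,0,4.5,0,0,0.2],[0.3,0,0,4.5,0,0,0.2]]]}}

```text
time: 20.03
eef_pos: [0.5196, -0.1723, 0.1977]
tcp_rot: [179.3, 0.5, 96.9]
ft_force: [1.2, -0.3, 0.1]
width: 0.0255
grasp_force: 0.0
```

```bash
python3 r.py; python3 - <<'E'
from h import *
im=env.capture("wrist").astype(float);c=cam("wrist")
fm=np.array([.564,-.0103,0]);ey=np.array([.2974,.9548,0]);ex=np.array([.9548,-.2974,0])
# dark horn mask in jig coords at z=.071
X=np.arange(-70,71,2);Y=np.arange(-60,21,2);M=np.zeros((len(Y),len(X)))
for i,y in enumerate(Y):
  for j,x in enumerate(X):
    u,v=pix(c,fm+ex*x/1000+ey*y/1000+np.array([0,0,.071]),1).round().astype(int)
    M[i,j]=im[v,u,0] if 0<=u<512 and 0<=v<384 else 255
for i in range(len(Y)-1,-1,-1):print("%4d"%Y[i],"".join("#" if m<80 else "+" if m<130 else "." for m in M[i]))
E
```

```text
20.0333 [ 0.5196 -0.1723  0.1977] [179.33   0.48  96.89] [ 1.15 -0.25  0.09] [-0.013 -0.023  0.025] 0.0255 0.0 -34.3
  20 .......................................................................
  18 .......................................................................
  16 .......................................................................
  14 .......................................................................
  12 .......................................................................
  10 .......................................................................
   8 ....................................................+..................
   6 ....................................................++.................
   4 .......................................................................
   2 .......................................................................
   0 .......................................................................
  -2 .......................................................................
  -4 ......................................................
[... 1473 characters left out ...]
.......
 -44 .....+++++++++++++##########################++++++.....................
 -46 ....++++++++++++++#+##+##++#+##++++++++#++++++++++.....................
 -48 ....++++++++++++++######+###################++++++.....................
 -50 ....++++++++++++++######++++++++++++++++####++++++.....................
 -52 ....+++++++++++++++#+#+#+...............+++++++++......................
 -54 ................+++++++++...............+..............................
 -56 .................++++.+++..............................................
 -58 .......................++..............................................
 -60 .......................++..............................................
```

The horn's outline is square to the jig (the slanted cut is the edge of the image). It is centred within about 2 mm, and the gripper is clear. Handing in.

Request:
{"api": "jog_arm", "payload": {"commands": [[[0.3,0,0,0,0,0,0],[0.3,0,0,0,0,0,0],[0.3,0,0,0,0,0,0]]]}}

```text
time: 20.33
eef_pos: [0.5141, -0.1693, 0.1876]
tcp_rot: [-179.8, -0.1, 96.9]
ft_force: [0.1, -0.3, -0.8]
width: 0.0256
grasp_force: 0.0
```

```bash
python3 -c "
from workcell import env
print(env.finish_job())"
```

```text
the job is handed in; nothing more can be done
None
```

I handed the job in at about 20 s, with no verdict returned: the cleat stands square in the jig, about 2 mm off centre, clamped at an estimated 15 N from the knob's torque, with the gripper clear; my first knob grip shut on top of the bar and pressed it at about 7 N.

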